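# Refit the fuses on a shunter's fuse rail

### The arm

A 7-joint arm with a two-finger parallel gripper is mounted at the origin on the work surface. World frame = base frame: x ahead of the robot, y to its left, z up, the work surface at z = 0. Lengths are in m, angles in rad, forces in N, time in s.
With the tool pointing down it reaches from about 0.425 to 0.875 m from the base axis. Payload 4.7 kg.
Tool frame: the origin (TCP) lies on the mounting face of the last link; the fingertips stand 182 mm ahead of it and the grasp point (between the pads) lies 164 mm ahead of it; z points along the fingers, y is the direction in which the jaws open and shut (so a half turn about z gives the same grasp; the last joint's range is limited). The gripper opens to 87 mm and grips with 3 to 60 N. Pads are 19 mm wide; open, the fingers measure 117 mm over their backs; the gripper's body (75 mm by 190 mm) begins 51 mm behind the grasp point.
Start: joints at [-1.171, 0.321, -0.07, 1.45, 0.023, 1.371, -0.057], TCP at [0.245, 0.602, 0.405] pointing down, gripper open.
Joint ranges: [-2.86, 2.86], [-0.3, 2.09], [-1.38, 1.24], [0.06, 2.45], [-1.56, 4.7], [0.09, 2.05], [-2.69, 2.69]. Speed limits (rad/s): [2.57, 2.57, 3.14, 3.14, 3.14, 3.14, 3.14].

### API

Orientations are given as a rotation vector (axis times angle).
In Python, from bench import ctrl gives the robot as it stands. The module is installed in compiled form; this text tells all that it offers.
- The arm moves only by the tool play_rows, never from a script. Its argument "targets" is text: rows parted by semicolons, each of 7 numbers parted by spaces: the shift along the tool's x, y, z in cm, then the turn, a rotation vector about the tool's x, y, z in rad, then the opening, from -1 (shut) to 1 (fully open). In form: x y z ax ay az grip; .... A call has 1 to 20 rows; each row shifts and turns the pose as measured when the row begins, along the tool's axes as they then stand; what a row does not reach is not made up. A row lasts 1/8 s, in which the tool goes at most 62.5 mm and 10.7 degrees, less where a joint would pass 70% of its speed; a pose out of reach is approached as far as the arm can. A call is refused whole if a number of a shift passes 6.25 or a number of a turn 0.188, either way. A call with a gripper value outside its range is refused whole. The fingers move at their own pace and stop on an object; "newtons" is the grip in N (left out, the last holds). Time passes only in rows, so rows that do not move let the fingers close. It gives the time, the measured TCP pose, the force and the opening at its end, in the units of the state.
- ctrl.get_state(): the state, without advancing time (a new reading comes with each control period).
- ctrl.get_image(name): name is "scene" or "top"; returns a dict with "pixels" (480x640x3 uint8, blue, green, red), "depth" (480x640 float32, m along the optical axis (not along the pixel's ray), 0 where there is no reading), "intrinsics" (3x3 intrinsics, pixels), "R" (3x3) and "t" (3): a world point X has camera coordinates R X + t. Camera axes: x right, y down, z forward; pixel columns grow to the right and rows downward; lengths in m; the calibration is good to about 2 mm. A picture is of the moment at which its call begins.
- ctrl.close_job(): hands the job in, once; it reports no verdict.
The state is a dict: "time": time; "joint_positions": joint angles; "qd": joint speeds; "joint_torque": joint torques, N m; "position": TCP position; "tool_rot": TCP orientation; "ft_force": force on the tool from outside, world axes, zero at the start; "torque": the same for the moment, N m; "grip_width": opening from 0.0 (shut) to 1.0 (fully open).
Only numpy, scipy, OpenCV 4.12 (cv2) and the standard library are available. Lean on these libraries where they do the work, as an engineer would, in place of code of your own. Each camera call takes 0.05 s, during which the arm holds its last target.

### The job

Press the two loose fuses sideways into the two empty pairs of spring clips on the fuse rail, the long fuse in the wide-spaced pair and the short fuse in the close-spaced pair, each centred so that the clips hold its metal caps and snapped fully home at both ends. Only when both are home, throw the isolator lever at the end of the rail fully over, away from the robot, and leave the fuse that is already fitted where it is.

Things in the scene. Friction and masses are not known exactly. Their poses are not given: they have to be found in the camera images.
- rail: flat dark board 190 x 355 x 12 mm, fixed on the bench, carrying a row of three fuse holders along its y at y = -90, 0 and +90 mm (which is where varies) and the isolator lever at y = -180 mm. Origin on its underside 140 mm from its +y edge; x points away from the robot (turned by up to 0.2 rad), y along the rail to the left, z up.
- holder_wide: empty black fuse holder, base 160 x 52 x 10 mm, with the wide-spaced clip pair, for the long fuse. Origin at the centre of its underside, on the board's top (12 mm above the bench); x along its fuse, y along the rail, z up. Its two clips are centred at x = +-57 mm and open upwards; between them fingers have free room down to 10 mm above the underside.
- wide_home (a point): where the centre of a fully home fuse lies: midway between the two clips, 48 mm above the holder's underside (60 mm above the bench); axes as the holder's. A fuse merely laid in the mouths sits about 14 mm higher. Pressing it home, level and straight down, takes about 10 to 20 N for both clips together; it then stays held.
- wide_clip (a point): top of the clip nearer the robot on holder_wide, midway between its lips, 70 mm above the holder's underside. All clips are alike: two brass spring leaves, 12 mm wide along the fuse; the flared mouth is 32 mm wide at the lips and narrows to noses 15 mm apart, 15 mm lower, which give way and close again over the 20 mm cap.
- holder_close: empty black fuse holder, base 120 x 52 x 10 mm, with the close-spaced clip pair, for the short fuse. Origin at the centre of its underside, on the board's top (12 mm above the bench); x along its fuse, y along the rail, z up. Its two clips are centred at x = +-37 mm and open upwards; between them fingers have free room down to 10 mm above the underside.
- close_home (a point): where the centre of a fully home fuse lies: midway between the two clips, 48 mm above the holder's underside (60 mm above the bench); axes as the holder's. Clips and pressing as on holder_wide.
- fuse_long: loose cartridge fuse 140 mm long, about 110 g: white ceramic body of 20 x 20 mm square section, 88 mm long in the middle, and at each end a round brass cap 20 mm in diameter, 26 mm long. Lies flat on the bench. Origin at its very centre (10 mm above the bench at the start), x along its length, z up; either way round is right.
- fuse_short: loose cartridge fuse as fuse_long but 100 mm long, about 80 g, ceramic body 48 mm long in the middle; origin at its centre, x along its length, z up at the start.
- fuse_long_a (a point): centre of the end face of the long fuse at its x = -70 mm
- fuse_long_b (a point): centre of the end face of the long fuse at its x = +70 mm
- fuse_short_a (a point): centre of the end face of the short fuse at its x = -50 mm
- fuse_short_b (a point): centre of the end face of the short fuse at its x = +50 mm
- fuse_fitted: a third fuse, 140 mm long, already home in the third holder (also a wide-spaced pair); to be left alone. Origin at its centre.
- isolator (a joint): isolator lever: 0 = leaning 0.5 rad towards the robot (off), 1.0 = leaning 0.5 rad away from it (fully over); starts at 0 to 0.15 and stays where it is left. It turns about the rail's y, its pivot 34 mm above the bench; a force of about 1 N at the ball moves it.
- isolator_tip (a point): centre of the black ball, 26 mm in diameter, at the top of the isolator lever, 80 mm from its pivot, on a steel stem 10 mm thick; it swings about 77 mm along the rail's x in all, rising from 104 to 114 mm above the bench and down again.

How it is judged:
On the way, in this order (a step that is already met when the one before it is completed fails the run):
1. both loose fuses are snapped home in their own holders while the isolator is still off (z of fuse_long_a in the frame of holder_wide between 0.044 and 0.051 m and z of fuse_long_b in the frame of holder_wide between 0.044 and 0.051 m and x of fuse_long in the frame of holder_wide between -0.008 and 0.008 m and y of fuse_long in the frame of holder_wide between -0.004 and 0.004 m and z of fuse_short_a in the frame of holder_close between 0.044 and 0.051 m and z of fuse_short_b in the frame of holder_close between 0.044 and 0.051 m and x of fuse_short in the frame of holder_close between -0.008 and 0.008 m and y of fuse_short in the frame of holder_close between -0.004 and 0.004 m and value of joint isolator below 0.35 rad), for 0.2 s.
2. the isolator lever is thrown fully over (value of joint isolator above 0.88 rad), for 0.2 s.
At the end, for the whole second after the job is handed in: Each loose fuse is in its own holder (long: wide, short: close), both ends within 3 mm of home height, centred within 8 mm along and 4 mm across, at rest; isolator at 0.88 rad or more; fitted fuse within 8 mm of its start (z of fuse_long_a in the frame of holder_wide between 0.044 and 0.051 m and z of fuse_long_b in the frame of holder_wide between 0.044 and 0.051 m and x of fuse_long in the frame of holder_wide between -0.008 and 0.008 m and y of fuse_long in the frame of holder_wide between -0.004 and 0.004 m and z of fuse_short_a in the frame of holder_close between 0.044 and 0.051 m and z of fuse_short_b in the frame of holder_close between 0.044 and 0.051 m and x of fuse_short in the frame of holder_close between -0.008 and 0.008 m and y of fuse_short in the frame of holder_close between -0.004 and 0.004 m and value of joint isolator above 0.88 rad and linear speed of each of fuse_long, fuse_short below 0.02 m/s and distance of fuse_fitted from where it was at the start of the episode below 0.008 m); the robot touches nothing.
It fails at once if the isolator is thrown (past 0.4 rad) while a fuse is not home (value of joint isolator above 0.4 rad and not (z of fuse_long_a in the frame of holder_wide between 0.044 and 0.051 m and z of fuse_long_b in the frame of holder_wide between 0.044 and 0.051 m and x of fuse_long in the frame of holder_wide between -0.008 and 0.008 m and y of fuse_long in the frame of holder_wide between -0.004 and 0.004 m and z of fuse_short_a in the frame of holder_close between 0.044 and 0.051 m and z of fuse_short_b in the frame of holder_close between 0.044 and 0.051 m and x of fuse_short in the frame of holder_close between -0.008 and 0.008 m and y of fuse_short in the frame of holder_close between -0.004 and 0.004 m)).
It fails at once if the fitted fuse is shifted or pulled out (more than 8 mm) (distance of fuse_fitted from where it was at the start of the episode above 0.008 m).
It also fails if it takes over 64 s, if anything falls off the work surface, if the arm or the gripper's body presses on something with over 40 N, if the wrist force passes 120 N, or if a joint passes its speed limit or range.

## Working session

There is one attempt and no reset: what is moved stays moved. The work goes in short steps, Python scripts to look and compute and a tool call to move; the robot and the scene stay as the last step left them, time stands still between calls to the robot, and variables do not carry over. Pictures are saved under pics/ and viewed, and the job is handed in when it is done.

Besides the shell and the picture viewer there is one more tool, called after "Call:" in YAML: its name, and indented under it one key for each argument. play_rows: Moves the arm, as the interface text tells. Its arguments: {"type":"object","properties":{"targets":{"type":"string"},"newtons":{"type":"number"}},"required":["targets"]}

```bash
mkdir -p pics
cat > h.py <<'E'
import numpy as np,cv2
from scipy.spatial.transform import Rotation as Ro
from bench import ctrl
def shot(n,f):
    im=ctrl.get_image(n); cv2.imwrite('pics/'+f+'.png',im['pixels']); np.savez(''+f+'.npz',**im); return im
def world(im,u,v,z=None):
    K=im['intrinsics'];R=im['R'];t=im['t']
    ray=np.linalg.inv(K)@np.array([u,v,1.0])
    if z is None:
        d=np.median(im['depth'][int(v)-1:int(v)+2,int(u)-1:int(u)+2]); return R.T@(ray*d-t)
    c=-R.T@t; r=R.T@ray
    return c+r*(z-c[2])/r[2]
def proj(im,X):
    p=im['intrinsics']@(im['R']@np.array(X)+im['t']); return p[:2]/p[2]
E
python3 - <<'E'
from h import *
for n in('scene','top'):
    im=shot(n,n+'0'); print(n,-im['R'].T@im['t'],im['R'][2])
print(ctrl.get_state())
E
```

```text
scene [1.14558295 0.28459842 0.70157999] [-0.68926767 -0.27746815 -0.66926938]
top [0.49455046 0.01272855 1.00225588] [ 0.04208104  0.00502763 -0.99910155]
{'time': 0.1, 'joint_positions': array([-1.17090617,  0.32175267, -0.07010558,  1.45155756,  0.02259221,
        1.37082879, -0.05693132]), 'qd': array([-0.00059275, -0.00189368, -0.00049806, -0.00331616,  0.00110726,
        0.00040051,  0.00188374]), 'joint_torque': array([-2.47617245e-04, -4.92574596e+01, -4.05993825e-01, -3.13398886e+01,
       -6.41014916e-02,  3.94804403e-02,  8.70927079e-05]), 'position': array([0.24453532, 0.6020433 , 0.40376603]), 'tool_rot': array([-6.02174200e-01, -3.08307739e+00,  2.73334511e-03]), 'ft_force': array([ 0.98089975, -0.36365527,  0.36263205]), 'torque': array([-0.01237512,  0.05006134, -0.00736467]), 'grip_width': 0.9983020400277066}
```

View pics/top0.png

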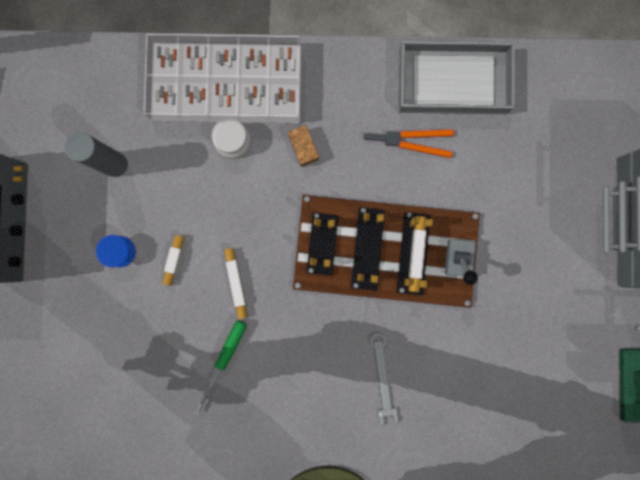

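View pics/scene0.png

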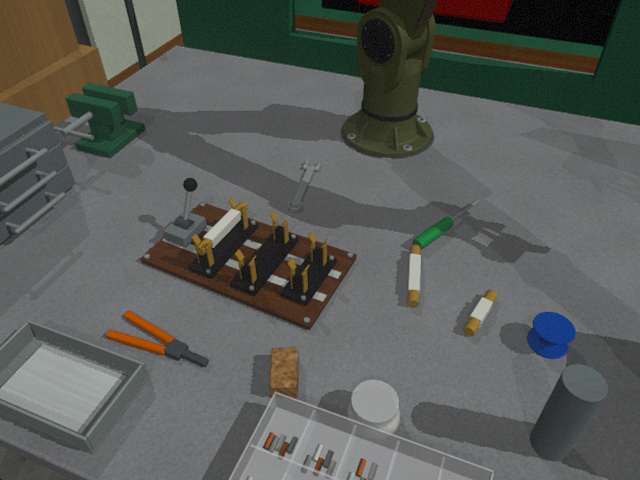

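Run:
```python
import cv2
a=cv2.imread('pics/top0.png')
cv2.imwrite('pics/c1.png',cv2.resize(a[185:315,285:485],None,fx=4,fy=4,interpolation=cv2.INTER_CUBIC))
cv2.imwrite('pics/c2.png',cv2.resize(a[220:330,140:260],None,fx=5,fy=5,interpolation=cv2.INTER_CUBIC))
b=cv2.imread('pics/scene0.png')
cv2.imwrite('pics/c3.png',cv2.resize(b[170:330,130:360],None,fx=3.4,fy=3.4,interpolation=cv2.INTER_CUBIC))
```

```text
(no output)
```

View pics/c1.png

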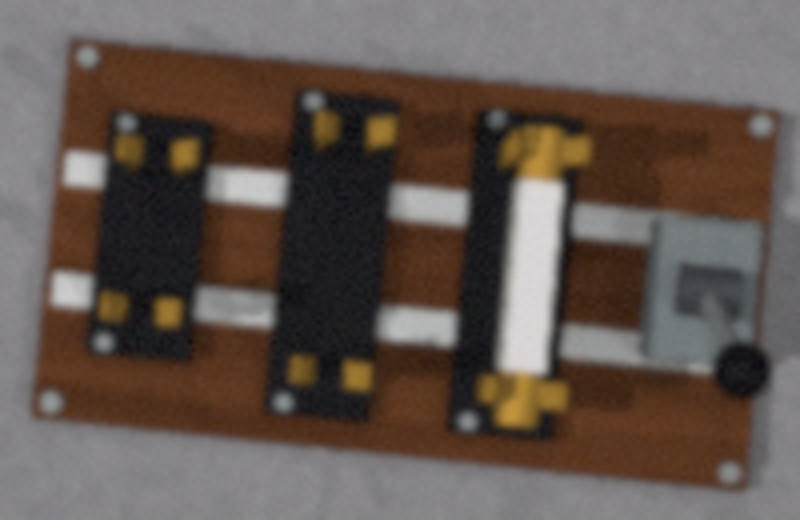

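View pics/c2.png

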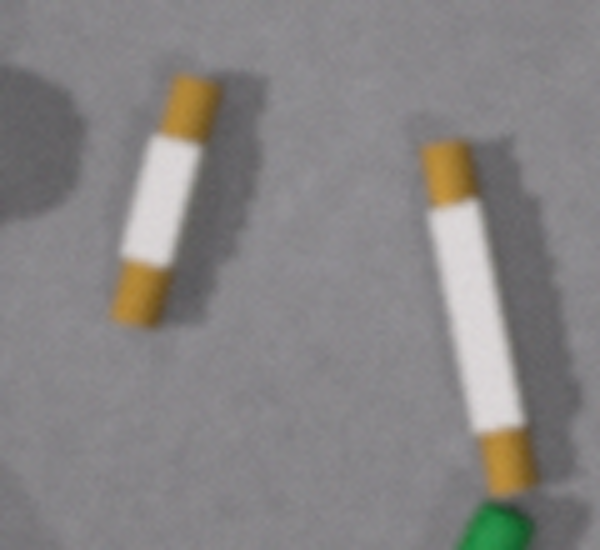

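View pics/c3.png

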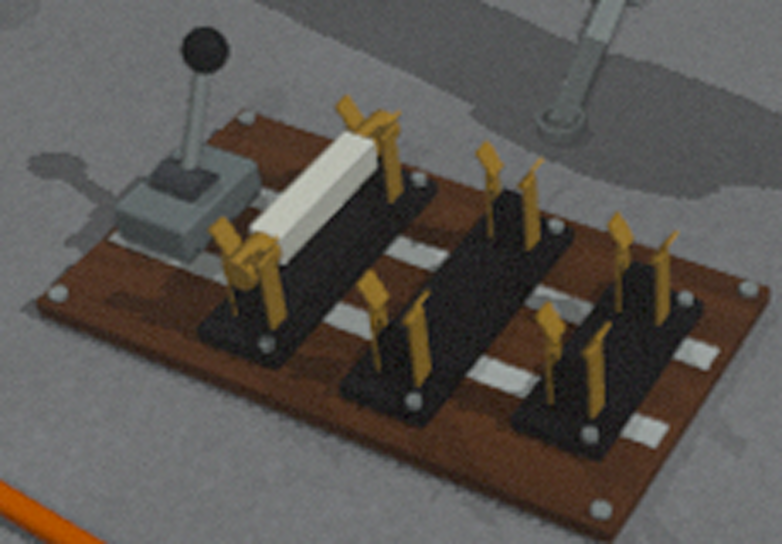

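```bash
cat > meas.py <<'E'
from h import *
from scipy.optimize import least_squares
class D(dict): pass
T=np.load('top0.npz');S=np.load('scene0.npz')
def c1(x,y): return 285+(x+.5)/4-.5,185+(y+.5)/4-.5
def c2(x,y): return 140+(x+.5)/5-.5,220+(y+.5)/5-.5
# rail: local points
obs=[(-.0,0,0,0,0)]
obs=[(.095,.140,.012,70,40),(.095,-.215,.012,778,108),(-.095,-.215,.012,747,488),(-.095,.140,.012,35,415)]
cl=[(.037,.09,.078,157.5,151.5),(-.037,.09,.078,140.5,308.5),(.057,0,.078,352.5,129.5),(-.057,0,.078,329.5,373)]
def pr(p,l): 
    c,s=np.cos(p[2]),np.sin(p[2]); return np.array([p[0]+c*l[0]-s*l[1],p[1]+s*l[0]+c*l[1],l[2]])
def fit(O):
    f=lambda p: np.concatenate([proj(T,pr(p,o))-c1(*o[3:]) for o in O])
    r=least_squares(f,[.5,-.1,0.05]); return r.x,r.fun.reshape(-1,2)
if __name__=='__main__':
    for O in(obs,cl,obs+cl):
        x,r=fit(O);print(x.round(4));print(r.round(2).tolist())
    for n,a,b in(('long',(447,142),(513,495)),('short',(197,77),(137,325))):
        A=world(T,*c2(*a),.012);B=world(T,*c2(*b),.012)
        d=A-B;print(n,(A+B)/2,np.linalg.norm(d),np.arctan2(d[1],d[0]))
    x,_=fit(obs+cl)
    # depth based check
    for n,I in(('top',T),):
        for l in((0.0,.045,.012),(.0,0,.022),(0,.09,.022),(0,-.09,.07)):
            P=pr(x,l);u,v=proj(I,P);print(n,P.round(4),world(I,u,v).round(4))
    print('ball',world(T,*c1(742,370),.105), [ (np.linalg.inv(np.array([[np.cos(x[2]),-np.sin(x[2])],[np.sin(x[2]),np.cos(x[2])]]))@(world(T,*c1(742,370),.105)[:2]-x[:2]))])
E
python3 meas.py
python3 - <<'E'
from meas import *
x,_=fit(obs+cl)
b=cv2.imread('pics/scene0.png')
b=cv2.resize(b[170:330,130:360],None,fx=3.4,fy=3.4,interpolation=cv2.INTER_CUBIC)
for o in obs+[(sx*w,y+sy*.016,.082,0,0) for w,y in((.037,.09),(.057,0)) for sx in(1,-1) for sy in(1,-1)]:
    u=proj(S,pr(x,o)); p=((u-[130,170]+.5)*3.4-.5).round().astype(int); cv2.circle(b,tuple(int(q) for q in p),3,(0,0,255),1)
cv2.imwrite('pics/c4.png',b)
E
```

```text
[ 0.5386 -0.0723 -0.0804]
[[-0.28, -0.74], [0.9, -0.47], [0.48, 0.31], [-1.1, 0.86]]
[ 0.5376 -0.0714 -0.0876]
[[-0.26, -0.17], [-0.21, 0.35], [0.47, -0.33], [-0.0, 0.15]]
[ 0.5382 -0.0718 -0.0804]
[[-0.5, -0.56], [0.68, -0.27], [0.25, 0.5], [-1.32, 1.05], [-0.22, -0.19], [0.12, 0.36], [0.48, -0.7], [0.45, -0.18]]
long [0.46507563 0.18708965 0.012     ] 0.14171835395692592 0.2097553764694706
short [0.50920211 0.31214762 0.012     ] 0.10072409907235515 -0.20839621230333727
top [ 0.5418 -0.027   0.012 ] [ 0.5419 -0.027   0.0114]
top [ 0.5382 -0.0718  0.022 ] [ 0.5382 -0.0719  0.0214]
top [0.5454 0.0179 0.022 ] [0.5454 0.0179 0.0224]
top [ 0.531  -0.1616  0.07  ] [ 0.531  -0.1617  0.0691]
ball [ 0.48599923 -0.24822556  0.105     ] [array([-0.03787873, -0.18000737])]
```

View pics/c4.png

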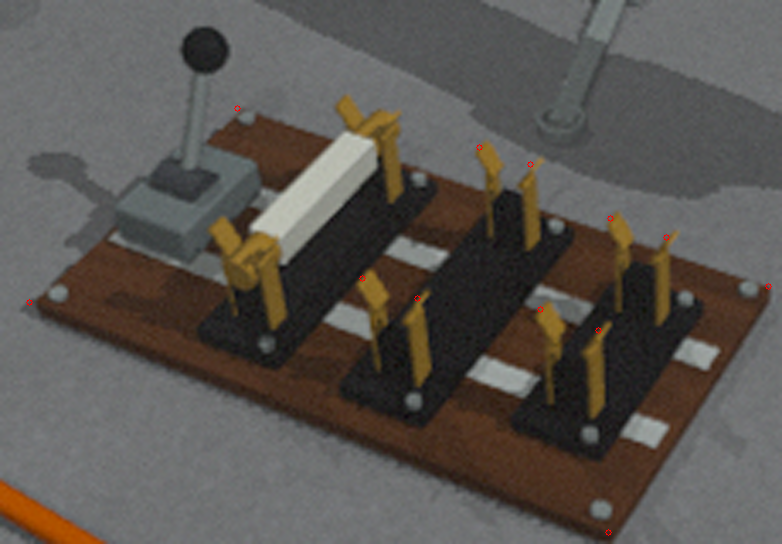

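```bash
cat >> h.py <<'E'
def go(X,Y,Z,yaw,base=None):
    s=ctrl.get_state();p=np.array(s['position']);R=Ro.from_rotvec(s['tool_rot'])
    ang=np.arctan2(R.as_matrix()[1,0],R.as_matrix()[0,0])
    y=yaw
    while y-ang>np.pi/2:y-=np.pi
    while y-ang<-np.pi/2:y+=np.pi
    Rt=Ro.from_matrix(np.array([[np.cos(y),np.sin(y),0],[np.sin(y),-np.cos(y),0],[0,0,-1.0]]))
    rv=(R.inv()*Rt).as_rotvec()
    d=np.array([X,Y,Z])-p
    print('t',s['time'],'pos',p.round(4),'yaw',round(ang,3),'->',round(y,3),'F',np.round(s['ft_force'],1),'M',np.round(s['torque'],2),'grip',round(float(s['grip_width']),3),'q7',round(float(s['joint_positions'][6]),2))
    print(' shift(now frame) cm',(R.inv().apply(d)*100).round(2),' rot',rv.round(3),' shift(after rot) cm',(Rt.inv().apply(d)*100).round(2))
E
python3 - <<'E'
from meas import *
for u,v in((115,250),(85,150),(230,138),(303,145),(230,345)):print(world(T,u,v))
go(.465,.187,.26,.21)
go(.509,.312,.26,-.208)
E
```

```text
[0.52563213 0.41625067 0.03963197]
[0.6933771  0.42784491 0.14968498]
[0.74562791 0.19886678 0.04555557]
[0.73794128 0.05831578 0.03095033]
[0.34585221 0.19253567 0.02575096]
t 0.1 pos [0.2445 0.602  0.4038] yaw 2.756 -> 3.352 F [ 1.  -0.4  0.4] M [-0.01  0.05 -0.01] grip 0.998 q7 -0.06
 shift(now frame) cm [-36.04 -30.13  14.43]  rot [-0.002 -0.    -0.596]  shift(after rot) cm [-12.91 -45.19  14.38]
t 0.1 pos [0.2445 0.602  0.4038] yaw 2.756 -> 2.934 F [ 1.  -0.4  0.4] M [-0.01  0.05 -0.01] grip 0.998 q7 -0.06
 shift(now frame) cm [-35.42 -16.9   14.41]  rot [-0.002 -0.    -0.178]  shift(after rot) cm [-31.87 -22.92  14.38]
```

Call:
play_rows:
  targets: "0 0 0 0 0 -0.09 1; 0 0 0 0 0 -0.09 1; -4 -2.9 0 0 0 0 1; -4 -2.9 0 0 0 0 1; -4 -2.9 0 0 0 0 1; -4 -2.9 0 0 0 0 1; -4 -2.9 1 0 0 0 0.3; -4 -2.9 2 0 0 0 0.3; -4 -2.9 3 0 0 0 0.3; -3 -2 4 0 0 0 0.3; 0 0 3 0 0 0 0.3; 0 0 0 0 0 0 0.3"

```text
time: 1.6
position: [0.5104, 0.3116, 0.2648]
tool_rot: [-0.31, -3.122, 0.014]
ft_force: [-0.8, -0.4, 0.5]
grip_width: 0.653
```

```bash
python3 -c "
from h import *
go(.509,.312,.186,-.208)"
```

```text
t 1.6 pos [0.5104 0.3116 0.2648] yaw 2.944 -> 2.934 F [-0.8 -0.4  0.5] M [0.06 0.01 0.01] grip 0.653 q7 0.81
 shift(now frame) cm [0.11 0.08 7.88]  rot [-0.009 -0.004  0.01 ]  shift(after rot) cm [0.14 0.01 7.88]
```

Call:
play_rows:
  targets: "0.1 0.1 2.5 -0.01 0 0.01 0.3; 0 0 2.5 0 0 0 0.3; 0 0 2 0 0 0 0.3; 0 0 0.8 0 0 0 0.3"

```text
time: 2.1
position: [0.5104, 0.3161, 0.1902]
tool_rot: [0.321, 3.123, 0.012]
ft_force: [0.1, -0.0, -1.1]
grip_width: 0.651
```

```bash
python3 -c "
from h import *
go(.509,.312,.186,-.208)"
```

```text
t 2.1 pos [0.5104 0.3161 0.1902] yaw 2.937 -> 2.934 F [ 0.1 -0.  -1.1] M [-0.    0.01 -0.09] grip 0.651 q7 0.82
 shift(now frame) cm [ 0.06 -0.43  0.42]  rot [0.008 0.001 0.003]  shift(after rot) cm [ 0.06 -0.43  0.42]
```

Call:
play_rows:
  targets: "0.1 -0.4 0.4 0.01 0 0 0.3; 0 0 0 0 0 0 0.3"

```text
time: 2.35
position: [0.5088, 0.3127, 0.1867]
tool_rot: [0.32, 3.124, -0.004]
ft_force: [0.3, 0.3, 0.5]
grip_width: 0.65
```

```bash
python3 -c "
from h import *
go(.509,.312,.186,-.208)
for n in ('scene','top'): shot(n,n+'1')
a=cv2.imread('pics/scene1.png');cv2.imwrite('pics/c5.png',cv2.resize(a[200:400,380:600],None,fx=3.4,fy=3,interpolation=cv2.INTER_CUBIC))
"
```

```text
t 2.35 pos [0.5088 0.3127 0.1867] yaw 2.938 -> 2.934 F [0.3 0.3 0.5] M [ 0.03  0.01 -0.03] grip 0.65 q7 0.81
 shift(now frame) cm [-0.04 -0.06  0.07]  rot [-0.002  0.002  0.004]  shift(after rot) cm [-0.04 -0.06  0.07]
```

View pics/c5.png

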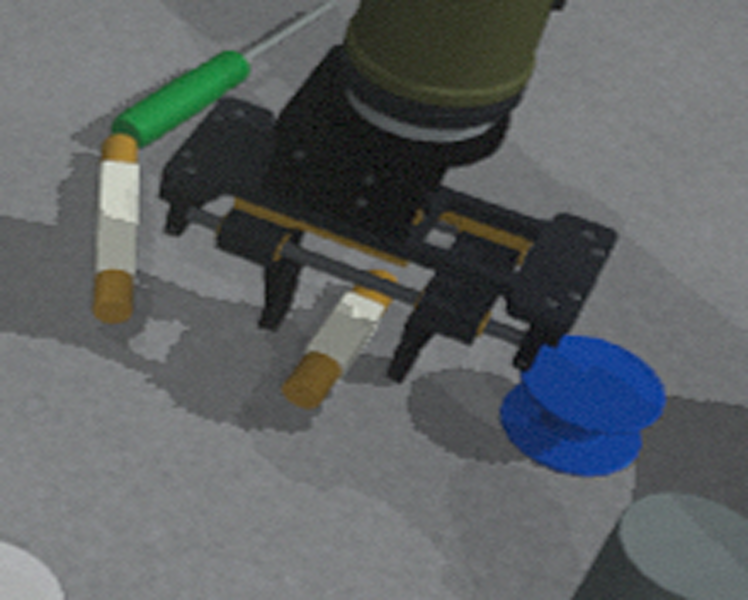

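Call:
play_rows:
  targets: "0 0 0.1 0 0 0 -0.3; 0 0 0 0 0 0 -1; 0 0 0 0 0 0 -1; 0 0 0 0 0 0 -1; 0 0 0 0 0 0 -1; 0 0 0 0 0 0 -1"
  newtons: 50

```text
time: 3.2
position: [0.5096, 0.3133, 0.1875]
tool_rot: [0.32, 3.121, 0.0]
ft_force: [-0.5, 0.2, 0.2]
grip_width: 0.225
```

```bash
python3 -c "
from h import *
go(.5455,.018,.34,-.083)"
```

```text
t 3.2 pos [0.5096 0.3133 0.1875] yaw 2.937 -> 3.059 F [-0.5  0.2  0.2] M [0.01 0.01 0.01] grip 0.225 q7 0.81
 shift(now frame) cm [ -9.57 -28.18 -15.22]  rot [ 0.     0.004 -0.121]  shift(after rot) cm [ -6.03 -29.13 -15.25]
```

Call:
play_rows:
  targets: "0 0 -2 0 0 0 -1; 0 0 -4 0 0 0 -1; 0 0 -5 0 0 -0.06 -1; 0 0 -2 0 0 -0.06 -1; -1 -4.8 0 0 0 0 -1; -1 -4.8 0 0 0 0 -1; -1 -4.8 0 0 0 0 -1; -1 -4.8 0 0 0 0 -1; -1 -4.8 0 0 0 0 -1; -1 -4.8 0 0 0 0 -1; 0 0 0 0 0 0 -1; 0 0 0 0 0 0 -1"

```text
time: 4.7
position: [0.5467, 0.013, 0.3372]
tool_rot: [0.123, 3.121, 0.012]
ft_force: [0.6, -0.4, -0.7]
grip_width: 0.225
```

```bash
python3 -c "
from h import *
go(.5455,.018,.30,-.083)
for n in ('scene','top'): shot(n,n+'2')
a=cv2.imread('pics/scene2.png');cv2.imwrite('pics/c6.png',cv2.resize(a[120:330,160:400],None,fx=3,fy=2.8,interpolation=cv2.INTER_CUBIC))
"
```

```text
t 4.7 pos [0.5467 0.013  0.3372] yaw 3.063 -> 3.059 F [ 0.6 -0.4 -0.7] M [0.05 0.02 0.01] grip 0.225 q7 1.46
 shift(now frame) cm [0.23 0.45 3.72]  rot [0.008 0.018 0.004]  shift(after rot) cm [0.16 0.48 3.72]
```

View pics/c6.png

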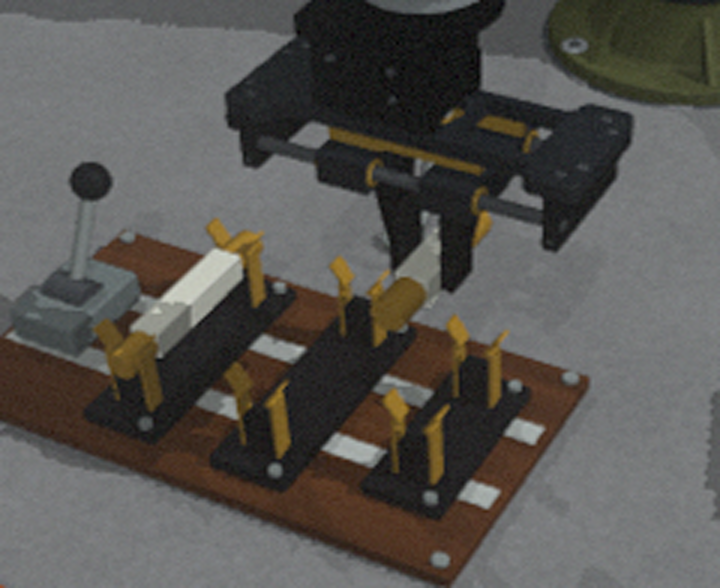

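View pics/top2.png

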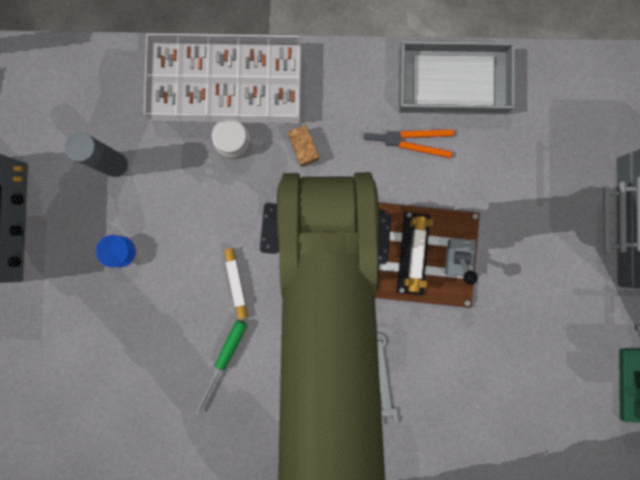

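Call:
play_rows:
  targets: "0.2 0.5 1.5 0.008 0.018 0 -1; 0 0 1.5 0 0 0 -1; 0 0 1.5 0 0 0 -1; 0 0 0 0 0 0 -1;  0 0 0 0 0 0 -1"

```text
time: 5.42
position: [0.5445, 0.0225, 0.2871]
tool_rot: [-0.112, -3.135, 0.001]
ft_force: [-0.4, 0.2, -1.4]
grip_width: 0.223
```

```bash
cat > held.py <<'E'
from meas import *
import sys
# project predicted held fuse end rings on scene image
def draw(f,half,zoff,box,k,dx=0):
    go(.5454,.018,.277,-.083)
    im=shot('scene',f); s=ctrl.get_state(); p=np.array(s['position']);M=Ro.from_rotvec(s['tool_rot']).as_matrix()
    b=im['pixels'].copy(); x0,y0,x1,y1=box
    b=cv2.resize(b[y0:y1,x0:x1],None,fx=k,fy=k,interpolation=cv2.INTER_CUBIC)
    def pt(X,c):
        q=((proj(im,X)-[x0,y0]+.5)*k-.5).round().astype(int); cv2.circle(b,(int(q[0]),int(q[1])),2,c,-1)
    ctr=p+M[:,2]*zoff+M[:,0]*dx
    for e in(1,-1):
        for a in np.linspace(0,2*np.pi,16,False):
            pt(ctr+M[:,0]*half*e+.01*(np.cos(a)*M[:,1]+np.sin(a)*M[:,2]),(0,0,255))
    x=np.array([.5382,-.0717,-.082])
    for w,y in((.037,.09),(.057,0)):
        for sx in(1,-1):
            for sy in(1,-1): pt(pr(x,(sx*w,y+sy*.016,.082)),(255,255,0))
            pt(pr(x,(sx*(w+.006),y,.060)),(0,255,0))
    cv2.imwrite('pics/'+f+'_d.png',b)
if __name__=='__main__': draw(sys.argv[1],float(sys.argv[2]),float(sys.argv[3]),(190,150,380,300),4)
E
python3 held.py s3 .05 .177
```

```text
t 5.425 pos [0.5445 0.0225 0.2871] yaw 3.07 -> 3.059 F [-0.4  0.2 -1.4] M [ 0.06  0.01 -0.01] grip 0.223 q7 1.46
 shift(now frame) cm [-0.12 -0.44  1.01]  rot [-0.001 -0.004  0.011]  shift(after rot) cm [-0.12 -0.44  1.01]
```

View pics/s3_d.png

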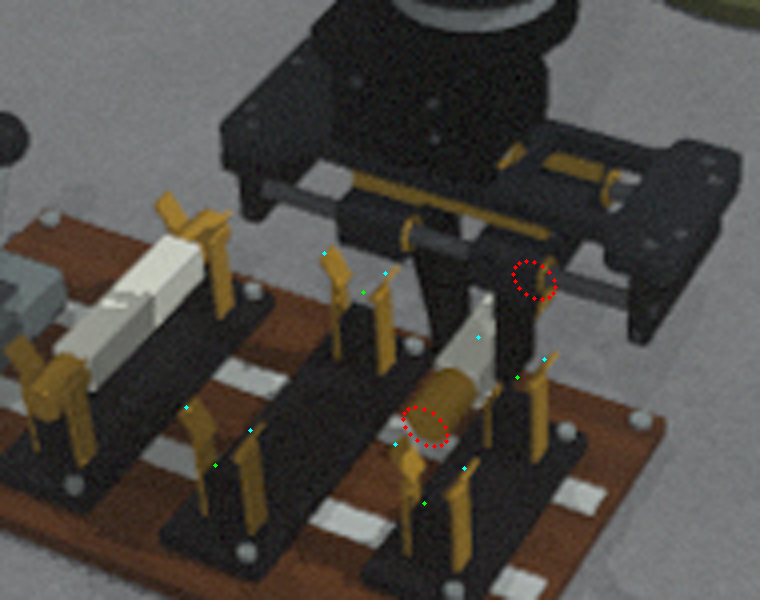

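Call:
play_rows:
  targets: "-0.1 -0.4 0 0 0 0.01 -1; 0 0 0 0 0 0 -1; 0 0 1 0 0 0 -1; 0 0 0 0 0 0 -1"

```text
time: 5.98
position: [0.5456, 0.0176, 0.2776]
tool_rot: [-0.131, -3.136, 0.001]
ft_force: [0.2, 0.3, -1.4]
grip_width: 0.226
```

```bash
python3 held.py s4 .05 .177
```

```text
t 5.975 pos [0.5456 0.0176 0.2776] yaw 3.058 -> 3.059 F [ 0.2  0.3 -1.4] M [0.04 0.03 0.03] grip 0.226 q7 1.47
 shift(now frame) cm [0.02 0.04 0.06]  rot [-0.001 -0.002 -0.   ]  shift(after rot) cm [0.02 0.04 0.06]
```

Call:
play_rows:
  targets: "0 0 1 0 0 0 -1; 0 0 0.8 0 0 0 -1; 0 0 0 0 0 0 -1"
  newtons: 60

```text
time: 6.4
position: [0.5457, 0.0177, 0.2587]
tool_rot: [-0.13, -3.137, 0.0]
ft_force: [-0.0, -0.4, -0.8]
grip_width: 0.226
```

```bash
python3 held.py s5 .05 .177
```

```text
t 6.4 pos [0.5457 0.0177 0.2587] yaw 3.059 -> 3.059 F [-0.  -0.4 -0.8] M [-0.01  0.   -0.02] grip 0.226 q7 1.47
 shift(now frame) cm [ 0.04  0.02 -1.83]  rot [-0.    -0.002  0.   ]  shift(after rot) cm [ 0.03  0.02 -1.83]
```

View pics/s5_d.png

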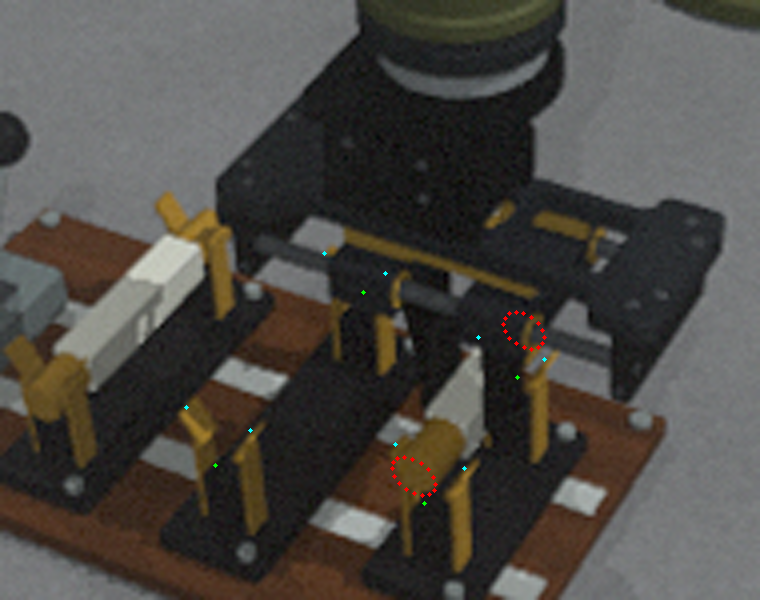

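Call:
play_rows:
  targets: "0 0 0.6 0 0 0 -1; 0 0 0.5 0 0 0 -1; 0 0 0 0 0 0 -1"

```text
time: 6.82
position: [0.547, 0.0186, 0.2493]
tool_rot: [0.128, 3.137, 0.002]
ft_force: [0.3, -0.4, -2.5]
grip_width: 0.225
```

```bash
python3 -c "
from h import *
go(.5454,.018,.237,-.083)"
```

```text
t 6.825 pos [0.547  0.0186 0.2493] yaw 3.06 -> 3.059 F [ 0.3 -0.4 -2.5] M [ 0.09 -0.09  0.06] grip 0.225 q7 1.48
 shift(now frame) cm [ 0.16 -0.08  1.23]  rot [0.002 0.002 0.001]  shift(after rot) cm [ 0.15 -0.08  1.23]
```

Call:
play_rows:
  targets: "0.1 0 0.5 0 0 0 -1; 0 0 0.5 0 0 0 -1; 0 0 0.5 0 0 0 -1; 0 0 0 0 0 0 -1"

```text
time: 7.32
position: [0.5477, 0.0183, 0.2374]
tool_rot: [0.128, 3.131, 0.004]
ft_force: [-1.5, 0.0, 3.3]
grip_width: 0.224
```

```bash
python3 -c "
from h import *
go(.5454,.018,.237,-.083)"
```

```text
t 7.325 pos [0.5477 0.0183 0.2374] yaw 3.06 -> 3.059 F [-1.5  0.   3.3] M [0.06 0.41 0.03] grip 0.224 q7 1.48
 shift(now frame) cm [ 0.23 -0.05  0.03]  rot [0.003 0.008 0.001]  shift(after rot) cm [ 0.23 -0.05  0.04]
```

Call:
play_rows:
  targets: "0 0 0.3 0 0 0 -1; 0 0 0.2 0 0 0 -1; 0 0 0 0 0 0 -1"

```text
time: 7.7
position: [0.5479, 0.018, 0.2375]
tool_rot: [0.128, 3.132, 0.006]
ft_force: [1.1, 0.1, -3.5]
grip_width: 0.222
```

```bash
python3 held.py s6 .05 .177
```

```text
t 7.7 pos [0.5479 0.018  0.2375] yaw 3.06 -> 3.059 F [ 1.1  0.1 -3.5] M [ 0.11 -0.24  0.06] grip 0.222 q7 1.48
 shift(now frame) cm [ 0.23 -0.   -3.95]  rot [0.004 0.006 0.001]  shift(after rot) cm [ 0.25 -0.02 -3.95]
```

View pics/s6_d.png

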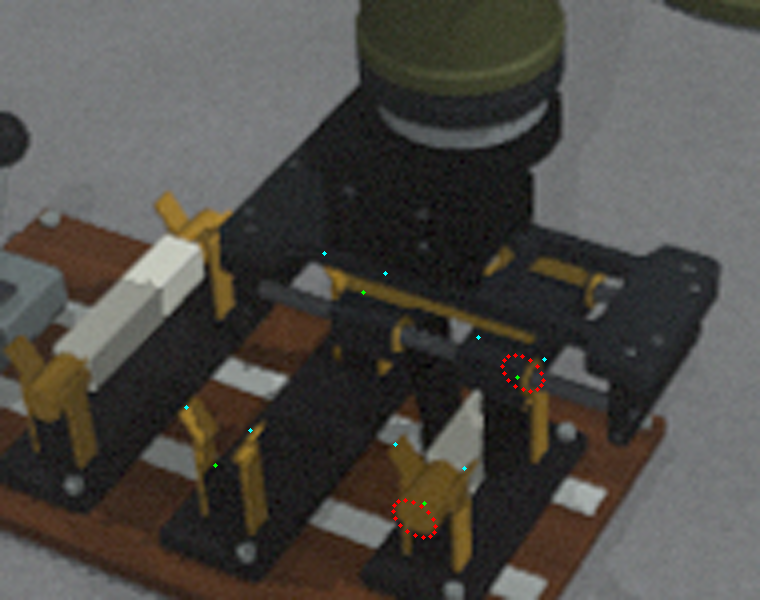

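Call:
play_rows:
  targets: "0 0 0 0 0 0 -0.1; 0 0 0 0 0 0 -0.1; 0 0 0 0 0 0 -0.1; 0 0 -3 0 0 0 0.2; 0 0 -5 0 0 0 0.3; 0 0 -3 0 0 0 0.3; -1 5 0 0 0 -0.15 0.3; -1 5 0 0 0 -0.15 0.3; -1 5 0 0 0 0 0.3; -1 4 0 0 0 0 0.3"

```text
time: 9.0
position: [0.5688, 0.209, 0.3482]
tool_rot: [-0.339, 3.118, 0.001]
ft_force: [-0.2, 0.6, -0.2]
grip_width: 0.652
```

```bash
python3 -c "
from h import *
go(.465,.187,.26,.21)
for n in ('scene','top'): shot(n,n+'7')
a=cv2.imread('pics/scene7.png')[190:320,190:360]
b=cv2.imread('pics/top7.png')[185:315,285:485]
cv2.imwrite('pics/c7.png',cv2.resize(a,None,fx=4.5,fy=4.5,interpolation=cv2.INTER_CUBIC))
cv2.imwrite('pics/c8.png',cv2.resize(b,None,fx=4,fy=4,interpolation=cv2.INTER_CUBIC))
"
```

```text
t 9.0 pos [0.5688 0.209  0.3482] yaw -2.925 -> -2.932 F [-0.2  0.6 -0.2] M [ 0.05 -0.06  0.  ] grip 0.652 q7 1.43
 shift(now frame) cm [10.65  0.08  8.77]  rot [-0.     0.005  0.007]  shift(after rot) cm [1.061e+01 1.000e-02 8.820e+00]
```

View pics/c7.png

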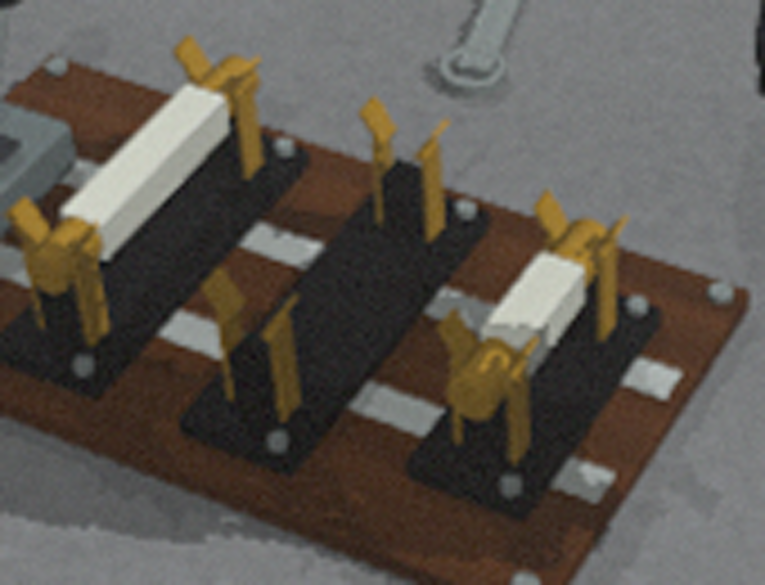

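View pics/c8.png

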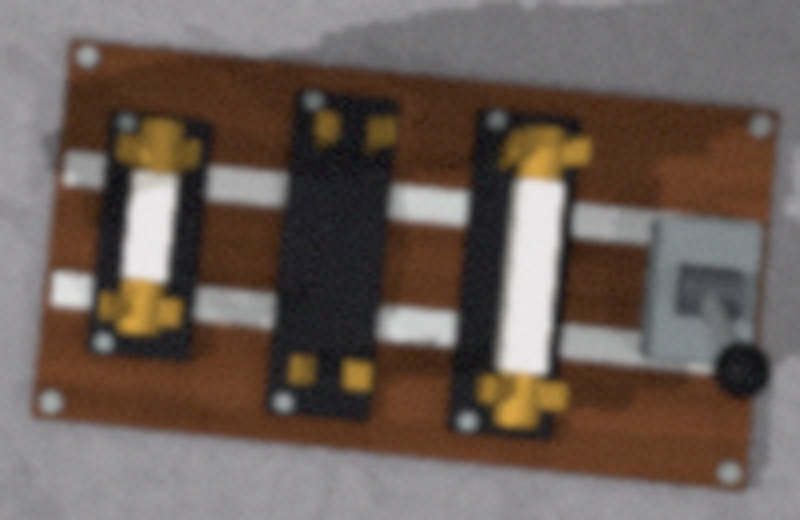

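```bash
cat > chk.py <<'E'
from meas import *
import sys
def chk(f,y,half):
    I=np.load(f); x=np.array([.5382,-.0717,-.082])
    for k in np.linspace(-half,half,7):
        P=pr(x,(k,y,.07));u,v=proj(I,P);u,v=int(round(u)),int(round(v))
        zs=[world(I,u+a,v+b) for a in(-1,0,1) for b in(-1,0,1)]
        print(round(k,3),np.median([z[2] for z in zs]).round(4),end=' | ')
    print()
if __name__=='__main__':
    f=sys.argv[1]
    chk(f,.09,.022);chk(f,-.09,.04);chk(f,0,.04)
E
python3 chk.py top7.npz
python3 -c "
from meas import *
I=np.load('top7.npz');x=np.array([.5382,-.0717,-.082]);c,s=np.cos(x[2]),np.sin(x[2])
for n,a,b in(('short',(163,118),(137,336)),('fit',(547,122),(517,430))):
    for q,z in((a,.06),(b,.06)):
        d=world(I,*c1(*q),z)[:2]-x[:2];print(n,[round(c*d[0]+s*d[1],4),round(-s*d[0]+c*d[1],4)])
"
```

```text
-0.022 0.0698 | -0.015 0.0706 | -0.007 0.0705 | 0.0 0.07 | 0.007 0.0695 | 0.015 0.069 | 0.022 0.0701 | 
-0.04 0.0703 | -0.027 0.0697 | -0.013 0.0704 | 0.0 0.0706 | 0.013 0.0706 | 0.027 0.0694 | 0.04 0.07 | 
-0.04 0.0221 | -0.027 0.0213 | -0.013 0.0214 | 0.0 0.0222 | 0.013 0.0224 | 0.027 0.0215 | 0.04 0.0218 | 
short [np.float64(0.0543), np.float64(0.0886)]
short [np.float64(-0.0492), np.float64(0.0906)]
fit [np.float64(0.0703), np.float64(-0.0918)]
fit [np.float64(-0.0753), np.float64(-0.0909)]
```

Call:
play_rows:
  targets: "4 0 1 0 0 0 0.3; 4 0 2 0 0 0 0.3; 2.6 0 2 0 0 0 0.3; 0 0 2 0 0 0 0.3; 0 0 0 0 0 0 0.3"

```text
time: 9.72
position: [0.4617, 0.1877, 0.2737]
tool_rot: [-0.351, 3.119, 0.002]
ft_force: [-0.1, -0.4, 0.9]
grip_width: 0.649
```

```bash
python3 -c "
from h import *
go(.465,.187,.186,.21)"
```

```text
t 9.725 pos [0.4617 0.1877 0.2737] yaw -2.918 -> -2.932 F [-0.1 -0.4  0.9] M [ 0.03  0.01 -0.08] grip 0.649 q7 1.37
 shift(now frame) cm [-0.28 -0.14  8.77]  rot [0.001 0.003 0.014]  shift(after rot) cm [-0.31 -0.13  8.77]
```

Call:
play_rows:
  targets: "-0.3 -0.1 2.5 0 0 0.01 0.3; 0 0 2.5 0 0 0 0.3; 0 0 2 0 0 0 0.3; 0 0 1 0 0 0 0.3; 0 0 0 0 0 0 0.3"

```text
time: 10.35
position: [0.4694, 0.187, 0.196]
tool_rot: [-0.329, 3.114, 0.004]
ft_force: [-0.0, 1.1, 0.7]
grip_width: 0.645
```

```bash
python3 -c "
from h import *
go(.465,.187,.186,.21)"
```

```text
t 10.35 pos [0.4694 0.187  0.196 ] yaw -2.931 -> -2.932 F [-0.   1.1  0.7] M [ 0.07  0.02 -0.01] grip 0.645 q7 1.38
 shift(now frame) cm [0.44 0.09 0.99]  rot [0.002 0.011 0.001]  shift(after rot) cm [0.43 0.09 1.  ]
```

Call:
play_rows:
  targets: "0.4 0.1 0.9 0 0.01 0 0.3; 0 0 0 0 0 0 0.3; 0 0 0 0 0 0 0.3"

```text
time: 10.72
position: [0.4661, 0.1876, 0.1883]
tool_rot: [-0.33, 3.121, 0.004]
ft_force: [0.2, -0.1, 0.1]
grip_width: 0.646
```

```bash
python3 -c "
from h import *
go(.465,.187,.186,.21)"
```

```text
t 10.725 pos [0.4661 0.1876 0.1883] yaw -2.931 -> -2.932 F [ 0.2 -0.1  0.1] M [-0.03  0.06 -0.04] grip 0.646 q7 1.38
 shift(now frame) cm [ 0.12 -0.03  0.23]  rot [0.002 0.003 0.001]  shift(after rot) cm [ 0.12 -0.03  0.23]
```

Call:
play_rows:
  targets: "0.1 0 0.2 0 0 0 0.2; 0 0 0 0 0 0 -1; 0 0 0 0 0 0 -1; 0 0 0 0 0 0 -1; 0 0 0 0 0 0 -1; 0 0 0 0 0 0 -1; 0 0 0 0 0 0 -1"
  newtons: 60

```text
time: 11.6
position: [0.4653, 0.1875, 0.1869]
tool_rot: [-0.33, 3.12, 0.005]
ft_force: [-0.4, -0.2, 0.1]
grip_width: 0.227
```

```bash
python3 -c "
from h import *
go(.538,-.0717,.34,-.083)"
```

```text
t 11.6 pos [0.4653 0.1875 0.1869] yaw -2.931 -> -3.225 F [-0.4 -0.2  0.1] M [0.05 0.12 0.01] grip 0.227 q7 1.38
 shift(now frame) cm [ -1.76 -26.82 -15.38]  rot [0.004 0.004 0.294]  shift(after rot) cm [ -9.39 -25.23 -15.31]
```

Call:
play_rows:
  targets: "0 0 -2 0 0 0 -1; 0 0 -4 0 0 0 -1; 0 0 -5 0 0 0.15 -1; 0 0 -3 0 0 0.145 -1; -1.7 -4.2 0 0 0 0 -1; -1.7 -4.2 0 0 0 0 -1; -1.7 -4.2 0 0 0 0 -1; -1.7 -4.2 0 0 0 0 -1; -1.6 -4.2 0 0 0 0 -1; -1 -4.2 0 0 0 0 -1; 0 0 0 0 0 0 -1; 0 0 0 0 0 0 -1"

```text
time: 13.1
position: [0.5355, -0.0797, 0.3287]
tool_rot: [0.143, 3.138, 0.003]
ft_force: [-0.4, 0.2, -0.2]
grip_width: 0.22
```

```bash
python3 -c "
from h import *
go(.538,-.0717,.28,-.083)"
```

```text
t 13.1 pos [ 0.5355 -0.0797  0.3287] yaw 3.051 -> 3.059 F [-0.4  0.2 -0.2] M [ 0.05  0.01 -0.03] grip 0.22 q7 1.64
 shift(now frame) cm [-0.17  0.81  4.87]  rot [ 0.002  0.001 -0.008]  shift(after rot) cm [-0.18  0.82  4.87]
```

Call:
play_rows:
  targets: "-0.2 0.7 0 0 0 -0.008 -1; 0 0 1.6 0 0 0 -1; 0 0 1.6 0 0 0 -1; 0 0 1.6 0 0 0 -1; 0 0 0 0 0 0 -1"

```text
time: 13.72
position: [0.5376, -0.0681, 0.2756]
tool_rot: [-0.119, -3.137, -0.005]
ft_force: [-0.9, -0.4, -0.3]
grip_width: 0.223
```

```bash
python3 -c "
from h import *
go(.538,-.0717,.275,-.083)"
```

```text
t 13.725 pos [ 0.5376 -0.0681  0.2756] yaw 3.066 -> 3.059 F [-0.9 -0.4 -0.3] M [-0.02  0.    0.01] grip 0.223 q7 1.65
 shift(now frame) cm [-0.07 -0.36  0.06]  rot [ 0.003 -0.003  0.007]  shift(after rot) cm [-0.07 -0.36  0.06]
```

Call:
play_rows:
  targets: "-0.1 -0.4 0 0 0 0.007 -1; 0 0 0 0 0 0 -1; 0 0 0 0 0 0 -1; 0 0 0.8 0 0 0 -1; 0 0 0 0 0 0 -1"

```text
time: 14.35
position: [0.5389, -0.073, 0.2683]
tool_rot: [-0.132, -3.139, -0.005]
ft_force: [0.3, -0.2, -0.5]
grip_width: 0.226
```

```bash
sed -i 's/go(.5454,.018,.277,-.083)/go(.538,-.0717,.237,-.083)/' held.py; python3 held.py s8 .07 .177
```

```text
t 14.35 pos [ 0.5389 -0.073   0.2683] yaw 3.057 -> 3.059 F [ 0.3 -0.2 -0.5] M [0.   0.01 0.03] grip 0.226 q7 1.66
 shift(now frame) cm [0.1  0.11 3.13]  rot [ 0.003 -0.    -0.001]  shift(after rot) cm [0.1  0.12 3.13]
```

View pics/s8_d.png

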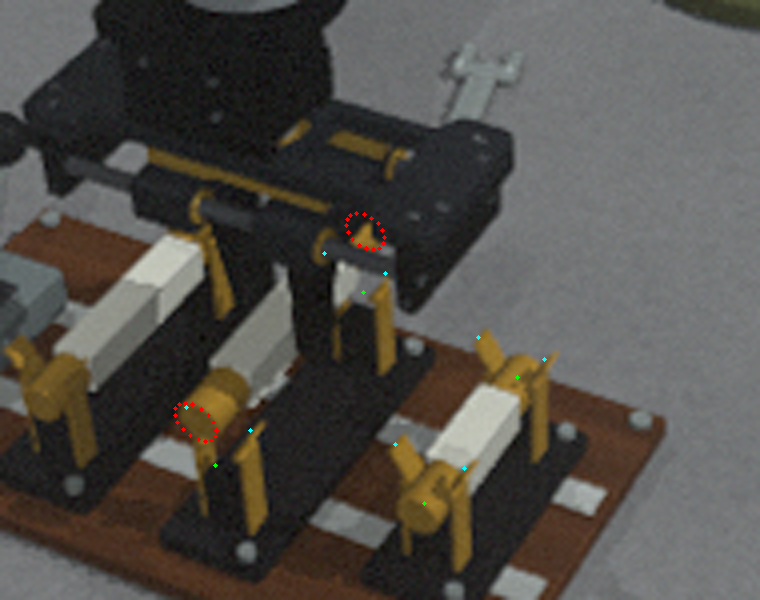

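Call:
play_rows:
  targets: "0.1 0.1 0.6 0 0 0 -1; 0 0 0.6 0 0 0 -1; 0 0 0.4 0 0 0 -1; 0 0 0 0 0 0 -1"

```text
time: 14.9
position: [0.5383, -0.0715, 0.2517]
tool_rot: [0.132, 3.138, 0.006]
ft_force: [0.7, 0.3, -0.1]
grip_width: 0.225
```

```bash
python3 held.py s9 .07 .177
```

```text
t 14.9 pos [ 0.5383 -0.0715  0.2517] yaw 3.057 -> 3.059 F [ 0.7  0.3 -0.1] M [ 0.08 -0.07 -0.06] grip 0.225 q7 1.66
 shift(now frame) cm [ 0.03 -0.02  1.47]  rot [ 0.004  0.001 -0.001]  shift(after rot) cm [ 0.03 -0.02  1.47]
```

View pics/s9_d.png

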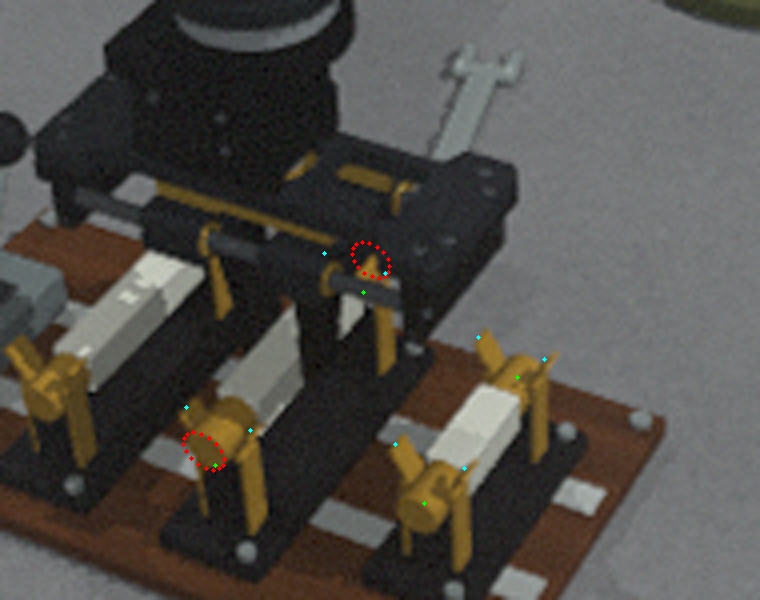

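Call:
play_rows:
  targets: "0 0 0.5 0 0 0 -1; 0 0 0.5 0 0 0 -1; 0 0 0.5 0 0 0 -1; 0 0 0.4 0 0 0 -1; 0 0 0.3 0 0 0 -1; 0 0 0 0 0 0 -1"

```text
time: 15.7
position: [0.5409, -0.0722, 0.2369]
tool_rot: [0.133, 3.131, 0.01]
ft_force: [1.7, -0.6, -3.6]
grip_width: 0.224
```

```bash
python3 held.py s10 .07 .177
```

```text
t 15.7 pos [ 0.5409 -0.0722  0.2369] yaw 3.057 -> 3.059 F [ 1.7 -0.6 -3.6] M [ 0.03 -0.14 -0.1 ] grip 0.224 q7 1.68
 shift(now frame) cm [ 0.29  0.02 -0.01]  rot [ 0.007  0.008 -0.002]  shift(after rot) cm [ 0.29  0.02 -0.01]
```

View pics/s10_d.png

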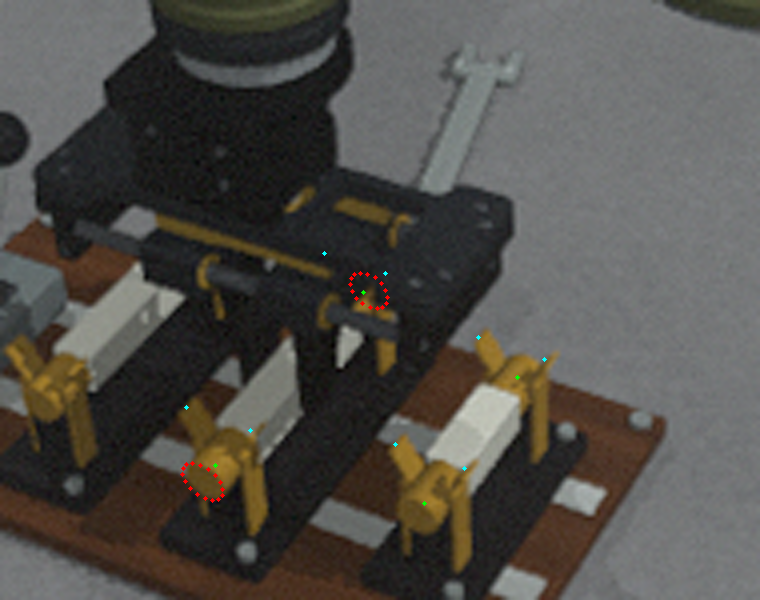

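Call:
play_rows:
  targets: "0 0 0.3 0 0 0 -1; 0 0 0.2 0 0 0 -1; 0 0 0 0 0 0 -0.1; 0 0 0 0 0 0 -0.1; 0 0 0 0 0 0 -0.1; 0 0 -3 0 0 0 0; 0 0 -5 0 0 0 -0.2; 0 0 -4 0 0 0 -0.5; 5 -4 0 0 0 0 -1; 5 -5 0 0 0 0 -1; 2 -6 0 0 0 0 -1; 0 -3 0 0 0 0 -1; 0 0 0 0 0 0 -1"

```text
time: 17.38
position: [0.4075, -0.2413, 0.3551]
tool_rot: [0.128, 3.133, 0.009]
ft_force: [-0.1, -0.5, 0.0]
grip_width: 0.008
```

```bash
python3 -c "
from h import *
go(.4237,-.2429,.267,-.083)
for n in ('scene','top'): shot(n,n+'11')
a=cv2.imread('pics/scene11.png')[150:320,130:360]
b=cv2.imread('pics/top11.png')[185:315,285:485]
cv2.imwrite('pics/c11.png',cv2.resize(a,None,fx=3.4,fy=3.4,interpolation=cv2.INTER_CUBIC))
cv2.imwrite('pics/c12.png',cv2.resize(b,None,fx=4,fy=4,interpolation=cv2.INTER_CUBIC))
"; python3 chk.py top11.npz
```

```text
t 17.375 pos [ 0.4075 -0.2413  0.3551] yaw 3.06 -> 3.059 F [-0.1 -0.5  0. ] M [0.03 0.01 0.04] grip 0.008 q7 1.95
 shift(now frame) cm [-1.57 -0.08  8.82]  rot [0.006 0.006 0.001]  shift(after rot) cm [-1.62 -0.03  8.81]
-0.022 0.0692 | -0.015 0.069 | -0.007 0.07 | 0.0 0.0703 | 0.007 0.0702 | 0.015 0.0709 | 0.022 0.07 | 
-0.04 0.0697 | -0.027 0.0704 | -0.013 0.0697 | 0.0 0.0701 | 0.013 0.0693 | 0.027 0.0702 | 0.04 0.0707 | 
-0.04 0.0696 | -0.027 0.0693 | -0.013 0.0698 | 0.0 0.0695 | 0.013 0.0691 | 0.027 0.0695 | 0.04 0.0702 |
```

View pics/c11.png

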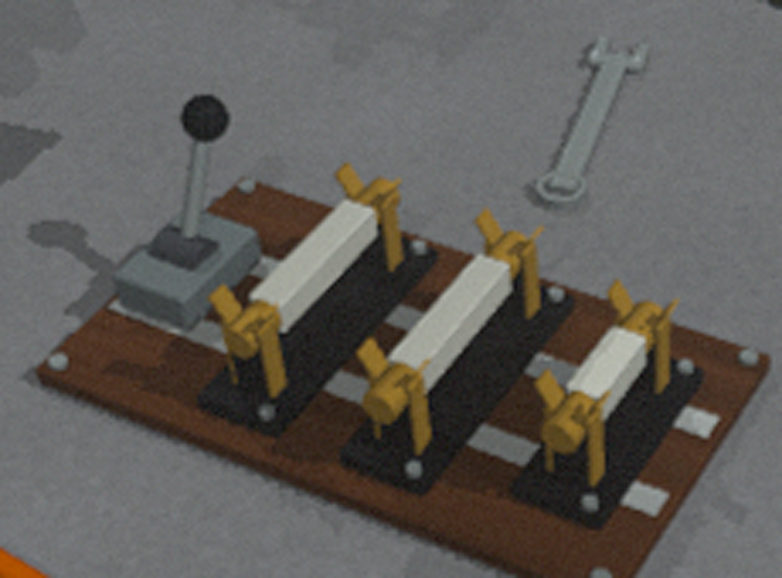

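View pics/c12.png

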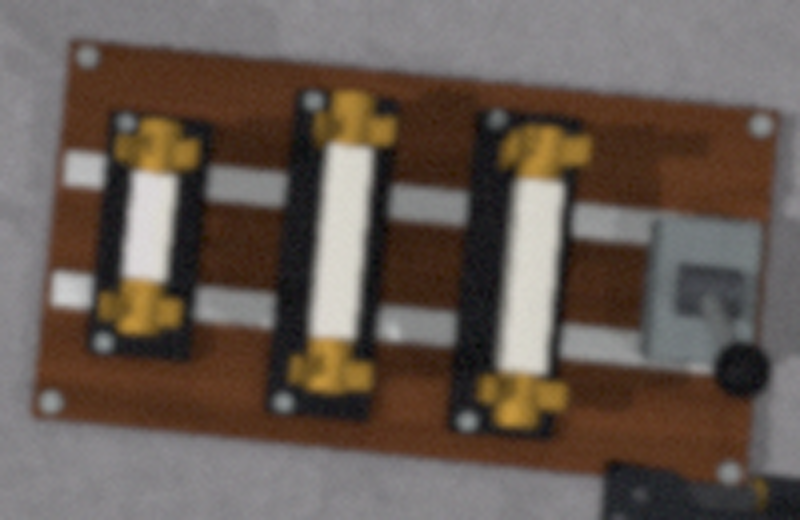

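```bash
python3 -c "
from meas import *
I=np.load('top11.npz');x=np.array([.5382,-.0717,-.082]);c,s=np.cos(x[2]),np.sin(x[2])
for n,a,b in(('long',(353,90),(325,395)),('clips',(356,125),(332,374)),('longbody',(350,142),(333,343)),('short',(163,118),(137,336)),('sbody',(153,173),(145,281)),('sclips',(158,150),(142,309))):
    L=[]
    for q in(a,b):
        d=world(I,*c1(*q),.06 if 'body' not in n and 'clip' not in n else .07)[:2]-x[:2];L.append([c*d[0]+s*d[1],-s*d[0]+c*d[1]])
    L=np.array(L);print(n,L.round(4).tolist(),L.mean(0).round(4))
"
```

```text
long [[0.0764, 0.0007], [-0.068, 0.0001]] [0.0042 0.0004]
clips [[0.0588, -0.0014], [-0.0578, -0.0013]] [ 0.0005 -0.0014]
longbody [[0.0506, 0.0006], [-0.0434, -0.0004]] [0.0036 0.0001]
short [[0.0543, 0.0886], [-0.0492, 0.0906]] [0.0025 0.0896]
sbody [[0.0271, 0.0907], [-0.0234, 0.0894]] [0.0018 0.09  ]
sclips [[0.038, 0.0894], [-0.0365, 0.0895]] [0.0008 0.0894]
```

Call:
play_rows:
  targets: "0 0 3 0 0 0 -1; 0 0 3 0 0 0 -1; 0 0 2.5 0 0 0 -1; 0 0 0 0 0 0 -1"
  newtons: 10

```text
time: 17.98
position: [0.4121, -0.2316, 0.2671]
tool_rot: [0.104, 3.135, 0.014]
ft_force: [-0.4, -0.1, 0.6]
grip_width: 0.009
```

```bash
python3 -c "
from h import *
go(.54,-.2525,.267,-.083)"
```

```text
t 17.975 pos [ 0.4121 -0.2316  0.2671] yaw 3.075 -> 3.059 F [-0.4 -0.1  0.6] M [0.02 0.   0.  ] grip 0.009 q7 2.01
 shift(now frame) cm [-12.9   -1.24   0.05]  rot [0.009 0.004 0.017]  shift(after rot) cm [-1.292e+01 -1.020e+00  1.000e-02]
```

Call:
play_rows:
  targets: "-1.5 -1 0 0 0 0.017 -1; -1.5 0 0 0 0 0 -1; -1.5 0 0 0 0 0 -1; -1.5 0 0 0 0 0 -1; -1.5 0 0 0 0 0 -1; 0 0 0 0 0 0 -1"

```text
time: 18.73
position: [0.493, -0.2443, 0.27]
tool_rot: [0.12, 3.132, 0.015]
ft_force: [0.7, -1.3, -1.1]
grip_width: 0.005
```

```bash
python3 -c "
from h import *
go(.543,-.2525,.267,-.083)"
```

```text
t 18.725 pos [ 0.493  -0.2443  0.27  ] yaw 3.065 -> 3.059 F [ 0.7 -1.3 -1.1] M [0.03 0.03 0.01] grip 0.005 q7 2.05
 shift(now frame) cm [-5.05 -0.44  0.32]  rot [0.01  0.006 0.007]  shift(after rot) cm [-5.05 -0.4   0.3 ]
```

Call:
play_rows:
  targets: "-1 -0.4 0.2 0 0 0 -1; -1.2 0 0 0 0 0 -1; -1.2 0 0 0 0 0 -1; -1 0 0 0 0 0 -1; 0 0 0 0 0 0 -1"

```text
time: 19.35
position: [0.5364, -0.2528, 0.2669]
tool_rot: [-0.122, -3.135, -0.019]
ft_force: [-4.8, 1.5, 4.5]
grip_width: 0.008
```

```bash
python3 -c "
from h import *
go(.543,-.2525,.267,-.083)
shot('scene','scene13')
a=cv2.imread('pics/scene13.png')[130:320,130:360]
cv2.imwrite('pics/c13.png',cv2.resize(a,None,fx=3,fy=3,interpolation=cv2.INTER_CUBIC))
"
```

```text
t 19.35 pos [ 0.5364 -0.2528  0.2669] yaw 3.064 -> 3.059 F [-4.8  1.5  4.5] M [ 0.27  0.92 -0.  ] grip 0.008 q7 2.06
 shift(now frame) cm [-0.65  0.08 -0.01]  rot [ 0.012 -0.004  0.005]  shift(after rot) cm [-0.65  0.08 -0.01]
```

View pics/c13.png

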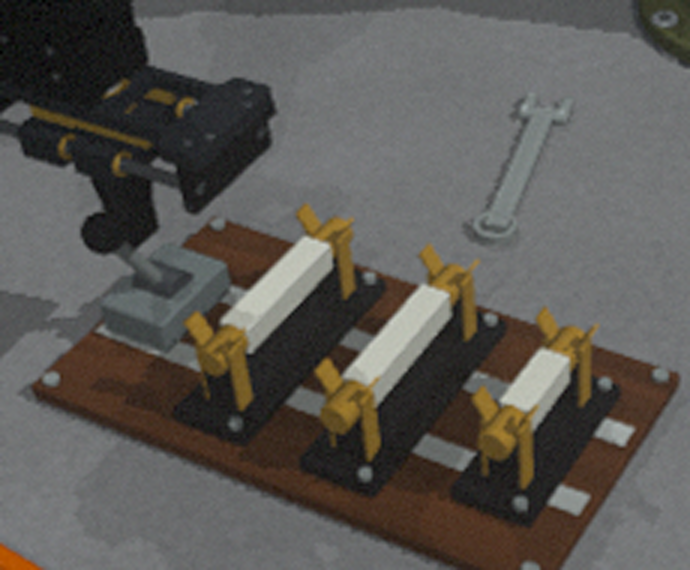

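Call:
play_rows:
  targets: "-0.5 0 0 0 0 0 -1; -0.5 0 0 0 0 0 -1; 2 0 0 0 0 0 -1; 4 0 -1 0 0 0 -1; 5 0 -4 0 0 0 -1; 1 -4 -5 0 0 0 -1; 0 -5 -2 0 0 0 -1; 0 0 0 0 0 0 -1; 0 0 0 0 0 0 -1"

```text
time: 20.52
position: [0.4179, -0.3363, 0.3908]
tool_rot: [-0.118, -3.121, -0.029]
ft_force: [0.1, -0.3, -0.5]
grip_width: 0.001
```

```bash
python3 -c "
from meas import *
go(.543,-.2525,.267,-.083)
shot('scene','scene14');shot('top','top14')
a=cv2.imread('pics/scene14.png')[130:320,130:360]
cv2.imwrite('pics/c14.png',cv2.resize(a,None,fx=3,fy=3,interpolation=cv2.INTER_CUBIC))
b=cv2.imread('pics/top14.png')[185:315,285:485]
cv2.imwrite('pics/c15.png',cv2.resize(b,None,fx=4,fy=4,interpolation=cv2.INTER_CUBIC))
I=np.load('top14.npz');x=np.array([.5382,-.0717,-.082])
for lx in(.038,.034,.03):print(lx,(np.array(proj(I,pr(x,(lx,-.18,.104))))-[285,185])*4)
";python3 chk.py top14.npz
```

```text
t 20.525 pos [ 0.4179 -0.3363  0.3908] yaw 3.066 -> 3.059 F [ 0.1 -0.3 -0.5] M [ 0.03 -0.01 -0.04] grip 0.001 q7 2.19
 shift(now frame) cm [-12.08   9.09  12.32]  rot [ 0.018 -0.019  0.007]  shift(after rot) cm [-11.78   9.39  12.38]
0.038 [754.03383531 200.56248321]
0.034 [753.26095261 209.41844271]
0.03 [752.48778416 218.27767643]
-0.022 0.0711 | -0.015 0.0698 | -0.007 0.0703 | 0.0 0.0707 | 0.007 0.0696 | 0.015 0.0697 | 0.022 0.0693 | 
-0.04 0.0697 | -0.027 0.0698 | -0.013 0.0704 | 0.0 0.07 | 0.013 0.0704 | 0.027 0.0701 | 0.04 0.0698 | 
-0.04 0.0697 | -0.027 0.0708 | -0.013 0.0702 | 0.0 0.07 | 0.013 0.07 | 0.027 0.0692 | 0.04 0.0708 |
```

View pics/c14.png

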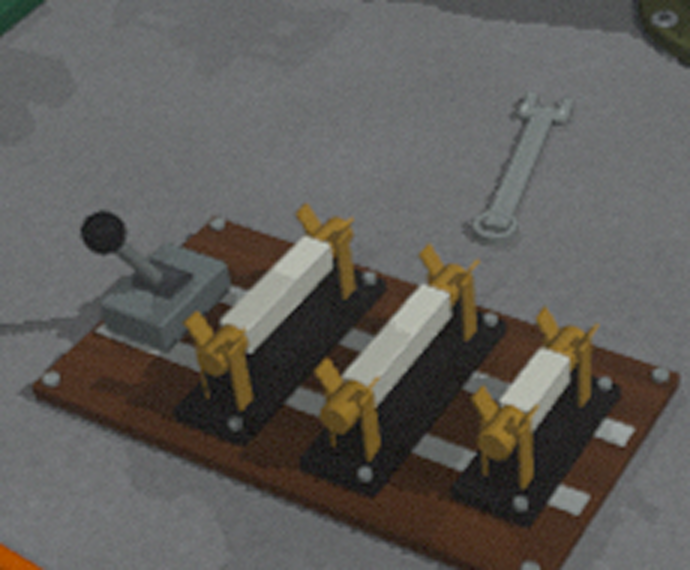

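View pics/c15.png

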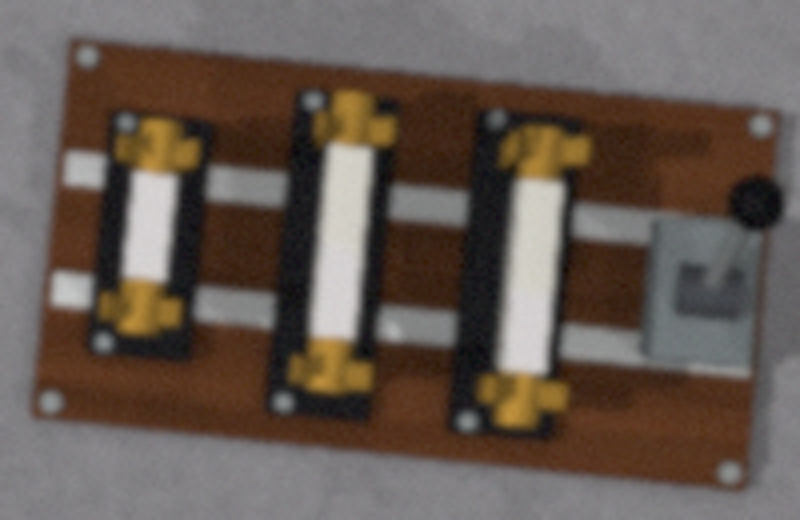

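The ball is at crop pixel (757, 201), which matches the prediction of (754, 201) for fully over. All three fuse bodies read about 70 mm high along their length, so I'm handing the job in.

```bash
python3 -c "
from bench import ctrl
print(ctrl.close_job())"
```

```text
the job is handed in; nothing more can be done
None
```

I pressed the short fuse into the close-spaced clips and the long fuse into the wide-spaced clips. I then threw the isolator lever fully over, backed the arm clear and handed the job in at about 20.6 s. No verdict was reported.

What the last checks showed:
- **Heights:** the tops of all three fuse bodies read 69–71 mm along their whole length. Both loose fuses are therefore level and at the same height as the fitted one.
- **Centring:** in the top view, taken before the lever was thrown, the long fuse sits about 4 mm off along its length and under 1 mm across (up to 1.5 mm measured against its clips). The short fuse is about 2–2.5 mm off along and under 1 mm across. All are within the limits of 8 mm and 4 mm.
- **Lever:** the ball was within a pixel of where it should be when fully over (joint value about 1.0).
- **Fitted fuse:** it showed no visible shift between the first and last pictures.

No check failed. The scene camera's overlay sat about 1 pixel off the top camera's, which is consistent with the stated 2 mm calibration. The wrist force never showed the 10–20 N press, because I read it only after each press had ended. That the fuses are home therefore rests on the measured heights and the pictures.

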